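# Release the draw latch and open the stone case

## Robot

A 6-joint arm with a two-finger parallel gripper is mounted at the origin on a cart in front of the work surface, level with it; the furniture and walls round the work are solid. World frame = base frame: x ahead of the robot, y to its left, z up, the work surface at z = 0. Lengths are in m, angles in rad, forces in N, time in s.
With the tool pointing down it reaches from about 0.35 to 0.85 m from the base axis. Payload 8.1 kg.
Tool frame: the origin (TCP) lies midway between the tips of the shut fingers; the grasp point (between the pads) lies 19 mm behind it; z points along the fingers, y is the direction in which the jaws open and shut (so a half turn about z gives the same grasp; the last joint's range is limited). The gripper opens to 93 mm and grips with 3 to 60 N. Pads are 15 mm wide; open, the fingers measure 128 mm over their backs; the gripper's body (75 mm by 188 mm) begins 65 mm behind the grasp point.
Start: joints at [1.183, 0.13, 1.488, -0, 1.523, -0.085], TCP at [0.179, 0.573, 0.198] pointing down, gripper open.
Joint ranges: [-2.96, 2.96], [-0.89, 2.26], [0.02, 2.5], [-1.34, 4.48], [0, 2.73], [-2.66, 2.66]. Speed limits (rad/s): [2.39, 2.39, 2.79, 3.14, 3.14, 3.14].

## Interface

Orientations are given as a rotation vector (axis times angle).
In Python, from plant import robot gives the robot as it stands. The module is installed in compiled form; this text tells all that it offers.
- The arm moves only by the shell command python3 -m pendant 'ROWS' [FORCE]. ROWS is JSON, a list of rows, each an object with "translation": the shift along the tool's x, y, z in mm, a list of three; "twist": the turn, a rotation vector about the tool's x, y, z in rad, a list of three; "grip": the opening, from -1 (shut) to 1 (fully open). A call has exactly 10 rows; each row shifts and turns the pose as measured when the row begins, along the tool's axes as they then stand; what a row does not reach is not made up. A row lasts 1/10 s, in which the tool goes at most 50 mm and 8.59 degrees, less where a joint would pass 70% of its speed; a pose out of reach is approached as far as the arm can. A call is refused whole if a number of a shift passes 50 or a number of a turn 0.15, either way. A call with a gripper value outside its range is refused whole. The fingers move at their own pace and stop on an object; FORCE is the grip in N (left out, the last holds). Time passes only in rows, so rows that do not move let the fingers close, or fill a call up. It gives the time, the measured TCP pose, the force and the opening at its end, in the units of the state.
- robot.read_state(): the state, without advancing time (a new reading comes with each control period).
- robot.read_camera(name): name is "side" or "top"; returns (picture, depth): 420x560x3 uint8, red, green, blue; 420x560 float32, m along the optical axis (not along the pixel's ray), 0 where there is no reading.
- robot.camera_info(name): a dict with "vertical_fov" (degrees; the focal length in pixels is half the picture's height over the tangent of half this angle, whatever the lens; pixels are square), "cx", "cy" (the principal point, pixels), "cam_to_world" (4x4, takes a point from camera to world coordinates). Camera axes: x right, y up, looking along -z (the intrinsics and any distortion apply to the point x, -y, -z); pixel columns grow to the right and rows downward; lengths in m; the calibration is good to about 2 mm. A picture is of the moment at which its call begins. camera_info takes no time and is no camera call.
- robot.close_job(): hands the job in, once; it reports no verdict.
The state is a dict: "t": time; "q": joint angles; "dq": joint speeds; "joint_torque": joint torques, N m; "tool_pos": TCP position; "orientation": TCP orientation; "force": force on the tool from outside, world axes, zero at the start; "wrist_torque": the same for the moment, N m; "opening": finger opening in m.
Only numpy, scipy, OpenCV 4.12 (cv2) and the standard library are available. Lean on these libraries where they do the work, as an engineer would, in place of code of your own. Each camera call takes 0.05 s, during which the arm holds its last target. There are 200 camera calls.

## Task

Open the small grey steel case on the bench: lift the lever of the draw latch on its front up past centre until the hook flips clear of the keeper on the lid, and then raise the lid by its T-knob until it leans back fully open on its own. Leave the lever up, do not force the lid while the latch is fastened, and do not disturb the loupe, the tape roll and the wooden block beside the case.

Things in the scene. Friction and masses are not known exactly. Their poses are not given: they have to be found in the camera images.
- case: grey painted steel case with black corners, 100 (x) x 170 (y) x 120 mm high with its lid shut (body 95 mm, lid 25 mm). Fixed to the bench; its front (latch side) faces roughly the robot's left. Origin: centre of its underside, on the bench; x points from the front to the back (hinge side), y to the left for one who looks at the front, z up
- draw_lever (a joint): latch lever's angle about a level axis (the case's y) through lever_pivot: 0 shut, hanging down and flared out from the front; grows as its lower end swings outward and up, stop at 1.95. A spring holds it shut up to about 0.35 (some 2 N at the bar), then drives it on; between 1.3 and 1.7 the hook comes off the keeper and a light spring flips it outward. Friction keeps the lever where it is left
- lever_tab (a point): centre of the finger bar at the lever's end: a round steel bar along the case's y, 18 mm long, 12 mm thick. Shut: 48.5 mm out from the front face, 28 mm above the bench, 65 mm from lever_pivot. Pinch its two ends with the gripper tilted about 30 degrees (fingers point down and at the case, palm away from it; upright, it may meet the keeper); it turns in the grip
- lever_pivot (a point): point on the lever's axis, 16 mm in front of the case's front face, 84 mm above the bench, mid-way along y; fixed to the case, same axes as the case
- hook_tip (a point): the bar at the hook's tip, 10 mm wide and 5 mm thick, which sits in the keeper when the latch is shut. The hook hangs on the lever and is 9 mm wide
- keeper (a point): seat of the hook in the keeper, a 12 mm wide steel ledge with a 2.5 mm upturned lip on the lid's front, 18 mm out from the face, 108 mm above the bench when shut; at the start the hook tip lies here
- lid (a joint): angle of the lid about its hinge along the back upper edge: 0 = shut, 1.8 = leaning back on its stop. Below about 1.25 it falls shut when let go, beyond that it falls open
- lid_knob (a point): centre of the black T-knob on the lid: a round bar along the case's y, 24 mm long, 16 mm thick, on a short stem, its top 26 mm above the lid's top; pinched by its two ends it turns in the grip. Lies 20 mm behind the front edge, mid-way along y; with the lid shut it is 138 mm above the bench, 80 mm in front of and 43 mm above lid_hinge
- lid_hinge (a point): point on the lid's hinge axis, at the back upper edge of the case body, mid-way along y, 95 mm above the bench; the axis runs along y; fixed to the case, same axes as the case
- loupe: bystander: black eye loupe, 34 mm across and 34 mm high, standing beside the case; origin at the centre of its underside
- tape_roll: bystander: roll of pale yellow tape lying flat, 46 mm across, 14 mm high; origin at the centre of its underside
- wood_block: bystander: wooden block faced with steel, 44 x 74 x 32 mm; origin at the centre of its underside

How it is judged:
On the way, in this order (a step that is already met when the one before it is completed fails the run):
1. the lever is lifted past centre and the hook has flipped clear of the keeper, with the lid still down (value of joint draw_lever above 1.2 rad and distance between hook_tip and keeper above 0.012 m and value of joint lid below 0.1 rad), for 0.2 s.
2. the lid is fully open (value of joint lid above 1.6 rad), for 0.2 s.
At the end, for the whole second after the job is handed in: The lid leans back open (beyond 1.6 rad) and is at rest, and the latch lever has been left lifted (beyond 1.0 rad) (value of joint lid above 1.6 rad and velocity of joint lid between -0.1 and 0.1 rad/s and value of joint draw_lever above 1 rad); the robot touches nothing.
It fails at once if the lid is forced up while the hook is still in the keeper (value of joint lid above 0.05 rad and distance between hook_tip and keeper below 0.006 m).
It fails at once if the loupe is disturbed (moved more than 25 mm) (distance of loupe from where it was at the start of the episode above 0.025 m).
It fails at once if the tape roll is disturbed (moved more than 25 mm) (distance of tape_roll from where it was at the start of the episode above 0.025 m).
It fails at once if the wooden block is disturbed (moved more than 25 mm) (distance of wood_block from where it was at the start of the episode above 0.025 m).
It also fails if it takes over 46 s, if anything falls off the work surface, if the arm or the gripper's body presses on something with over 40 N, if the wrist force passes 120 N, or if a joint passes its speed limit or range.

## Working session

There is one attempt and no reset: what is moved stays moved. The work goes in short steps, Python scripts to look and compute and a shell command to move; the robot and the scene stay as the last step left them, time stands still between calls to the robot, and variables do not carry over. Pictures are saved under pics/ and viewed, about 8 in all and at most 12, crops included, and the job is handed in when it is done.

```bash
mkdir -p pics
cat > h.py <<'E'
import numpy as np, cv2
from plant import robot
from scipy.spatial.transform import Rotation as R
def cam(n):
    i=robot.camera_info(n); p,d=robot.read_camera(n)
    return i,p,d
def pts(i,d):
    h,w=d.shape; f=h/2/np.tan(np.radians(i["vertical_fov"])/2)
    u,v=np.meshgrid(np.arange(w),np.arange(h))
    P=np.stack([(u-i["cx"])/f*d,-(v-i["cy"])/f*d,-d],-1)
    M=np.array(i["cam_to_world"]); return P@M[:3,:3].T+M[:3,3]
E
python3 - <<'E'
from h import *
for n in("top","side"):
    i,p,d=cam(n); print(i); np.savez(n+".npz",p=p,d=d,P=pts(i,d))
    cv2.imwrite(f"pics/{n}0.png",p[:,:,::-1])
print(robot.read_state())
E
```

```text
{'vertical_fov': 44.365158502323986, 'cx': 283.778289773935, 'cy': 212.5926964637597, 'cam_to_world': array([[ 0.02958364,  0.98636883, -0.16186829,  0.39949173],
       [-0.99937136,  0.03235276,  0.01449764, -0.06528103],
       [ 0.0195369 ,  0.16133764,  0.98670587,  0.94821698],
       [ 0.        ,  0.        ,  0.        ,  1.        ]])}
{'vertical_fov': 45.54964685090202, 'cx': 276.9123905496895, 'cy': 201.25968007910518, 'cam_to_world': array([[-0.55794947, -0.64111255,  0.52694125,  1.01680623],
       [ 0.82976074, -0.42044691,  0.36704427,  0.2461345 ],
       [-0.01376587,  0.64202732,  0.76655816,  0.75602035],
       [ 0.        ,  0.        ,  0.        ,  1.        ]])}
{'t': 0.1, 'q': array([ 1.18261903e+00,  1.31090157e-01,  1.48917829e+00,  3.82742315e-05,
        1.52299217e+00, -8.54072762e-02]), 'dq': array([-0.00122158, -0.00189874, -0.00212652, -0.00193276,  0.00027677,
        0.00090347]), 'joint_torque': array([ 1.01004094e-03, -5.61339533e+01, -4.93095303e+01,  7.69551401e-02,
        2.90439703e-02, -1.77865837e-05]), 'tool_pos': array([0.17865938, 0.5722095 , 0.19748533]), 'orientation': array([-4.73713695e-01, -3.10523776e+00,  2.53248971e-03]), 'force': array([-0.68266576, -0.45913508, -0.17137347]), 'wrist_torque': array([ 0.01406995, -0.02261404,  0.03916957]), 'opening': 0.09318763201481126}
```

View pics/top0.png

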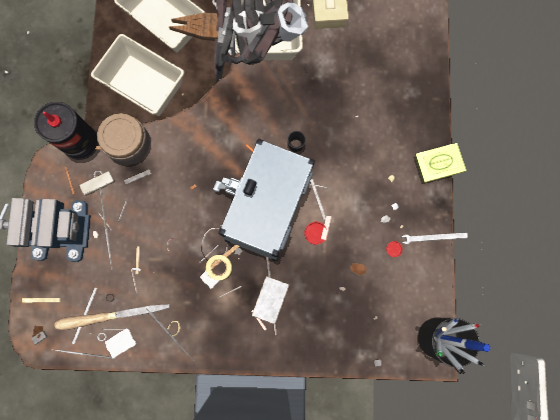

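View pics/side0.png

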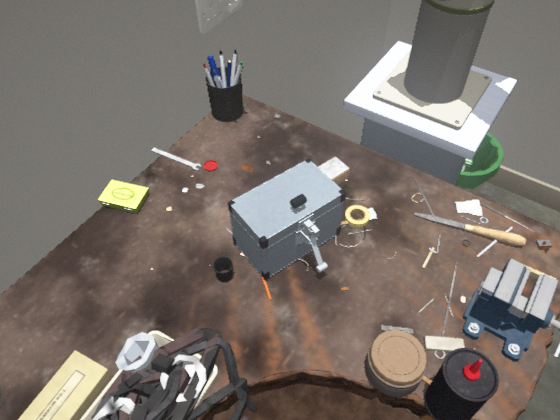

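The top view shows the case centred at about (268,198). The knob is at (249,187), the lever at about (227,186), the tape at (218,267), the loupe at (296,140), and the block is probably at (270,300). The side view shows the lever bar at (320,267) and the knob at (298,201).

Run:
```python
from h import *
def rep(n,name,m):
    print(n,name,m.sum(),P[m].mean(0).round(4) if m.any() else'',np.argwhere(m).mean(0).round() if m.any() else '')
for n in("top","side"):
    z=np.load(n+".npz");P=z["P"];d=z["d"];p=z["p"].astype(int)
    x,y,Z=P[...,0],P[...,1],P[...,2]
    reg=(d>0)&(abs(x-.44)<.2)&(abs(y-0)<.2)
    lid=reg&(Z>.112)&(Z<.127)
    k=reg&(Z>.134)&(Z<.16)
    rep(n,"lid",lid);rep(n,"knob",k)
    print("knob z max",np.percentile(P[k][:,2],95))
    c=cv2.minAreaRect((P[lid][:,:2]*1000).astype(np.float32));print(c,cv2.boxPoints(c).round(1).tolist())
    cv2.imwrite(f"pics/{n}crop.png",cv2.resize(z["p"][130:290,190:350,::-1],(640,640),interpolation=cv2.INTER_CUBIC))
    u0,v0=(225,186) if n=="top" else (320,267)
    for v in range(v0-8,v0+9,4): print([tuple((P[v,u]*1000).round().astype(int).tolist()) for u in range(u0-10,u0+11,5)])
    bench=reg&(Z<.01); print("bench z",np.median(Z[bench]))
```

```text
top lid 5939 [ 0.5573 -0.0487  0.1202] [199. 267.]
top knob 151 [ 0.5715 -0.0208  0.144 ] [187. 249.]
knob z max 0.14726953899200418
((566.8235473632812, -34.932220458984375), (131.4947967529297, 172.4149627685547), 70.19479370117188) [[463.3999938964844, -67.5999984741211], [625.7000122070312, -126.0], [670.2000122070312, -2.299999952316284], [508.0, 56.099998474121094]]
[(617, 52, 0), (617, 43, 0), (592, 22, 109), (618, 24, 1), (618, 14, 2)]
[(609, 52, -1), (602, 39, 34), (585, 21, 111), (586, 13, 110), (585, 5, 112)]
[(593, 47, 37), (592, 37, 47), (588, 26, 66), (579, 13, 111), (579, 5, 109)]
[(588, 47, 30), (594, 42, 0), (576, 23, 90), (576, 15, 89), (579, 7, 77)]
[(586, 51, 0), (586, 41, 0), (587, 32, 0), (587, 23, -2), (563, 3, 121)]
bench z 0.0005399703187488059
side lid 4572 [ 0.5651 -0.048   0.1204] [199. 287.]
side knob 152 [ 0.5769 -0.02    0.1433] [201. 298.]
knob z max 0.1474892880471503
((569.1156005859375, -36.16870880126953), (131.37806701660156, 173.16879272460938), 70.72127532958984) [[465.70001220703125, -69.5999984741211], [629.2000122070312, -126.80000305175781], [672.5, -2.799999952316284], [509.1000061035156, 54.400001525878906]]
[(578, 10, 3), (572, 17, 0), (592, 37, 42), (1017, 246, 756), (559, 40, 3)]
[(583, 13, -1), (579, 21, 0), (596, 39, 37), (588, 45, 32), (564, 43, 0)]
[(592, 18, 1), (586, 25, -1), (600, 42, 32), (595, 49, 32), (574, 49, 4)]
[(599, 23, 2), (594, 30, 2), (604, 45, 27), (583, 44, -1), (579, 52, 0)]
[(605, 27, 0), (601, 34, 1), (596, 41, 0), (593, 50, 4), (586, 56, 0)]
bench z 0.0006676010109178954
```

View pics/topcrop.png

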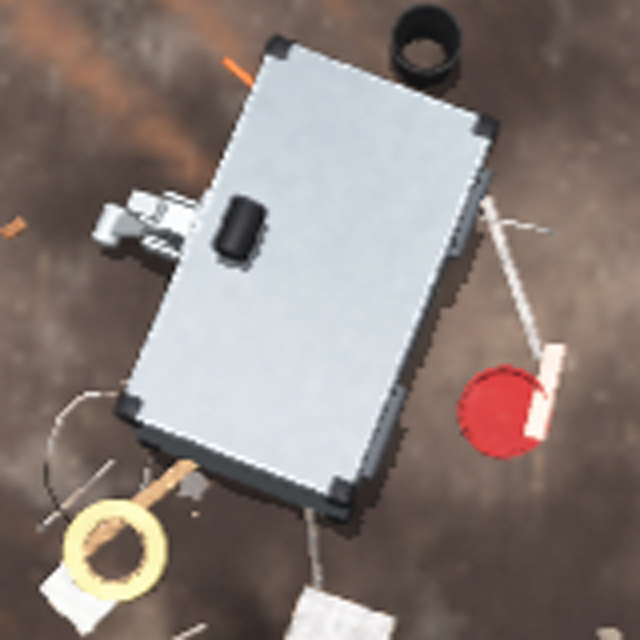

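View pics/sidecrop.png

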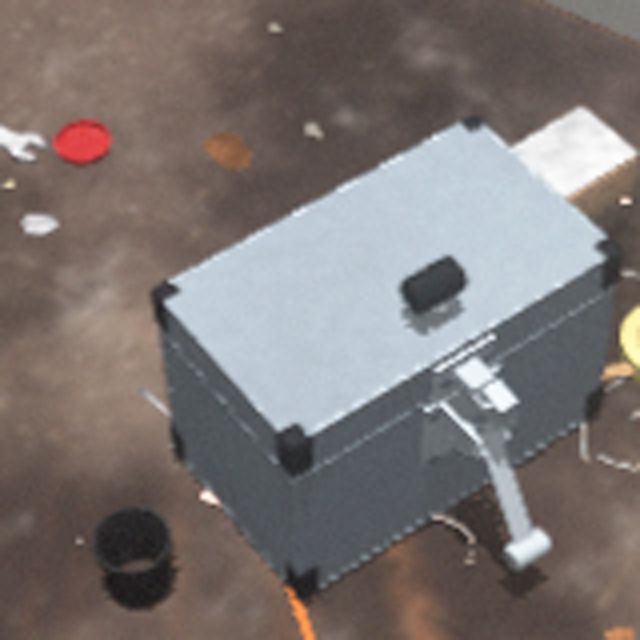

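```bash
cat >> h.py <<'E'
from scipy.linalg import logm,expm
def pose(s):
    T=np.eye(4);T[:3,:3]=R.from_rotvec(s["orientation"]).as_matrix();T[:3,3]=s["tool_pos"];return T
def plan(T,n,cur=None):
    A=pose(robot.read_state()) if cur is None else cur
    D=expm(np.real(logm(np.linalg.inv(A)@T))/n)
    print(n,"rows trans",(D[:3,3]*1000).round(1),"twist",R.from_matrix(D[:3,:3]).as_rotvec().round(3))
    return T
E
python3 - <<'E'
from h import *
B=[]
for n in("top","side"):
    z=np.load(n+".npz");P=z["P"];d=z["d"];p=z["p"]
    x,y,Z=P[...,0],P[...,1],P[...,2]
    reg=(d>0)&(abs(x-.55)<.15)&(abs(y+.04)<.15)
    lid=(reg&(Z>.115)&(Z<.127)).astype(np.uint8)
    lid=cv2.morphologyEx(lid,cv2.MORPH_OPEN,np.ones((9,9),np.uint8))>0
    c=cv2.minAreaRect((P[lid][:,:2]*1000).astype(np.float32));print(n,c)
    hsv=cv2.cvtColor(p,cv2.COLOR_RGB2HSV)
    yel=reg&(hsv[...,0]>18)&(hsv[...,0]<35)&(hsv[...,1]>80)&(hsv[...,2]>150)&(Z<.03)
    print("tape",P[yel].mean(0),yel.sum())
    k=reg&(Z>.13)&(Z<.16);k=P[k]
    print("knob",(k.max(0)+k.min(0))/2)
    (w:=np.linalg.svd(k[:,:2]-k[:,:2].mean(0))[2][0]);print(w,np.degrees(np.arctan2(w[1],w[0])))
E
```

```text
top ((562.059326171875, -48.63165283203125), (101.48976135253906, 171.33018493652344), 70.8453140258789)
tape [0.45125225 0.02929312 0.01214243] 55
knob [ 0.57177522 -0.02097008  0.14117915]
[-0.92100946  0.3895402 ] 157.0741073617531
side ((563.998779296875, -49.773399353027344), (102.30142211914062, 171.97119140625), 70.0329818725586)
tape [0.45301036 0.03399317 0.01243186] 125
knob [ 0.57499197 -0.02057152  0.1392392 ]
[ 0.91079053 -0.41286876] -24.38517349237034
```

```bash
cat >> h.py <<'E'
C=np.array([.563,-.0492,0]);a=np.radians(-109.6)
XC=np.array([np.cos(a),np.sin(a),0]);ZC=np.array([0,0,1.]);YC=np.cross(ZC,XC)
def tool(x,z,tilt,off,y=0):
    "tool pose: grasp of case-frame point (x,z), TCP off beyond it, tilt deg"
    t=np.radians(tilt);zt=np.sin(t)*XC-np.cos(t)*ZC
    T=np.eye(4);T[:3,:3]=np.array([np.cross(YC,zt),YC,zt]).T
    T[:3,3]=C+x*XC+y*YC+z*ZC+off*zt;return T
E
python3 - <<'E'
from h import *
A=pose(robot.read_state());T=tool(-.0985,.028,30,-.09)
print(T[:3,3])
plan(T,20)
D=expm(np.real(logm(np.linalg.inv(A)@T))/20)
X=A
for k in range(20):
    X=X@D
    if k%3==1:print(X[:3,3].round(3))
E
```

```text
[0.6111373  0.08598524 0.10594229]
20 rows trans [-33.7   8.7  12.7] twist [ 0.021 -0.02   0.078]
[0.248 0.566 0.173]
[0.349 0.533 0.14 ]
[0.44  0.476 0.115]
[0.516 0.397 0.098]
[0.572 0.302 0.091]
[0.605 0.196 0.094]
[0.611 0.086 0.106]
```

```bash
r='{"translation":[0,0,-6],"twist":[0,0,0.145],"grip":0.3}'; python3 -m pendant '[{"translation":[0,0,-6],"twist":[0,0,0.149],"grip":0.3},{"translation":[0,0,-6],"twist":[0,0,0.149],"grip":0.3},{"translation":[0,0,-6],"twist":[0,0,0.149],"grip":0.3},{"translation":[0,0,-6],"twist":[0,0,0.149],"grip":0.3},{"translation":[0,0,-6],"twist":[0,0,0.149],"grip":0.3},{"translation":[0,0,-6],"twist":[0,0,0.149],"grip":0.3},{"translation":[0,0,-6],"twist":[0,0,0.149],"grip":0.3},{"translation":[0,0,-6],"twist":[0,0,0.149],"grip":0.3},{"translation":[0,0,-6],"twist":[0,0,0.149],"grip":0.3},{"translation":[0,0,-6],"twist":[0,0,0.149],"grip":0.3}]' 30
python3 - <<'E'
from h import *
print(robot.read_state()["q"])
T=tool(-.0985,.028,0,0);T[:3,3]=tool(-.0985,.028,30,-.14)[:3,3]
plan(T,18)
E
```

```text
t: 1.1
tool_pos: [0.1772, 0.5686, 0.2517]
orientation: [2.462, 1.939, -0.021]
force: [0.4, 0.2, 0.0]
opening: 0.0605
[ 1.18266170e+00  1.18974837e-01  1.40443435e+00 -2.30351756e-05
  1.63373991e+00  1.41925420e+00]
18 rows trans [-17.5  30.8   5.8] twist [-0.     0.001  0.006]
```

```bash
python3 -m pendant '[{"translation":[-20,35,0],"twist":[0,0,0.01],"grip":0.0},{"translation":[-20,35,0],"twist":[0,0,0.01],"grip":0.0},{"translation":[-20,35,0],"twist":[0,0,0.01],"grip":0.0},{"translation":[-20,35,0],"twist":[0,0,0.01],"grip":0.0},{"translation":[-20,35,0],"twist":[0,0,0.01],"grip":0.0},{"translation":[-20,35,0],"twist":[0,0,0.01],"grip":0.0},{"translation":[-20,35,0],"twist":[0,0,0.01],"grip":0.0},{"translation":[-20,35,0],"twist":[0,0,0.01],"grip":0.0},{"translation":[-20,35,0],"twist":[0,0,0.01],"grip":0.0},{"translation":[-20,35,0],"twist":[0,0,0.01],"grip":0.0}]'
python3 - <<'E'
from h import *
print(robot.read_state()["q"])
plan(tool(-.0985,.028,30,-.09),10)
E
```

```text
t: 2.1
tool_pos: [0.46, 0.269, 0.2497]
orientation: [2.558, 1.811, -0.031]
force: [0.4, 0.4, -0.2]
opening: 0.0465
[ 0.44125437 -0.04757374  1.57849515 -0.01117728  1.62846783  0.77947817]
10 rows trans [-8.4 20.4 17. ] twist [-0.   -0.05  0.  ]
```

```bash
python3 -m pendant '[{"translation":[-8,21,17],"twist":[0,-0.054,0],"grip":0.0},{"translation":[-8,21,17],"twist":[0,-0.054,0],"grip":0.0},{"translation":[-8,21,17],"twist":[0,-0.054,0],"grip":0.0},{"translation":[-8,21,17],"twist":[0,-0.054,0],"grip":0.0},{"translation":[-8,21,17],"twist":[0,-0.054,0],"grip":0.0},{"translation":[-8,21,17],"twist":[0,-0.054,0],"grip":0.0},{"translation":[-8,21,17],"twist":[0,-0.054,0],"grip":0.0},{"translation":[-8,21,17],"twist":[0,-0.054,0],"grip":0.0},{"translation":[-8,21,17],"twist":[0,-0.054,0],"grip":0.0},{"translation":[-8,21,17],"twist":[0,-0.054,0],"grip":0.0}]'
python3 - <<'E'
from h import *
plan(tool(-.0985,.028,30,-.09),3)
plan(tool(-.0985,.028,30,.013),10)
i,p,d=cam("side");cv2.imwrite("pics/s1.png",cv2.resize(p[130:310,180:420,::-1],(800,600)))
E
```

```text
t: 3.1
tool_pos: [0.6239, 0.0726, 0.1028]
orientation: [2.236, 1.574, -0.671]
force: [0.4, -0.8, 0.0]
opening: 0.0468
3 rows trans [ 1.8 -5.5 -2.3] twist [-0.002  0.019 -0.   ]
10 rows trans [ 0.9 -1.6  9.6] twist [-0.001  0.006 -0.   ]
```

View pics/s1.png

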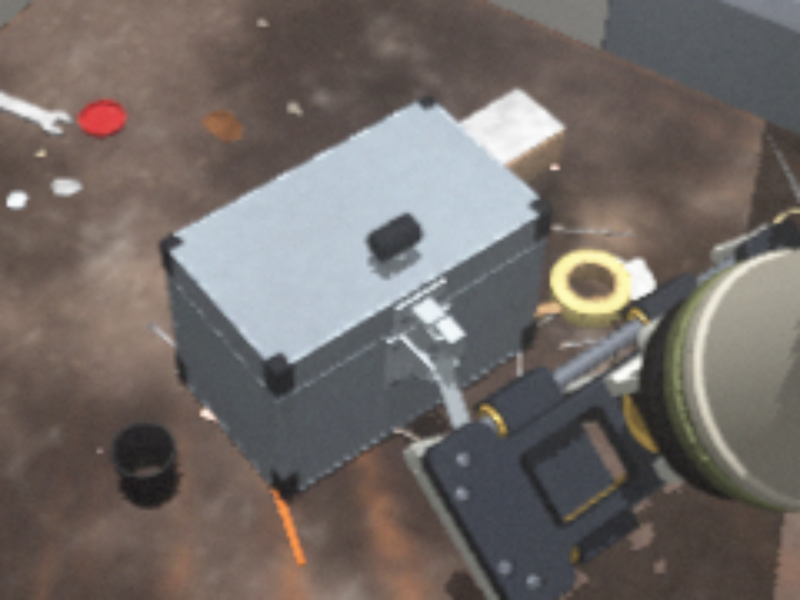

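The gripper sits in front of the latch and hides the bar (about (470,430) in the crop). The case, loupe and tape are undisturbed. I'll correct sideways first, then approach.

```bash
python3 -m pendant '[{"translation":[2,-6,-2],"twist":[0,0.02,0],"grip":0.0},{"translation":[2,-6,-2],"twist":[0,0.02,0],"grip":0.0},{"translation":[1,-4,0],"twist":[0,0.02,0],"grip":0.0},{"translation":[0,0,12],"twist":[0,0,0],"grip":0.0},{"translation":[0,0,12],"twist":[0,0,0],"grip":0.0},{"translation":[0,0,12],"twist":[0,0,0],"grip":0.0},{"translation":[0,0,12],"twist":[0,0,0],"grip":0.0},{"translation":[0,0,12],"twist":[0,0,0],"grip":0.0},{"translation":[0,0,0],"twist":[0,0,0],"grip":0.0},{"translation":[0,0,0],"twist":[0,0,0],"grip":0.0}]'
python3 - <<'E'
from h import *
plan(tool(-.0985,.028,30,.014),1)
E
```

```text
t: 4.15
tool_pos: [0.5956, 0.0522, 0.0425]
orientation: [2.279, 1.605, -0.614]
force: [0.6, 0.3, -0.2]
opening: 0.0465
1 rows trans [ 0.2  3.6 30.5] twist [-0.011 -0.004  0.001]
```

```bash
python3 -m pendant '[{"translation":[0,2,10],"twist":[-0.01,0,0],"grip":0.0},{"translation":[0,2,10],"twist":[0,0,0],"grip":0.0},{"translation":[0,0,10],"twist":[0,0,0],"grip":0.0},{"translation":[0,0,0],"twist":[0,0,0],"grip":0.0},{"translation":[0,0,0],"twist":[0,0,0],"grip":-0.75},{"translation":[0,0,0],"twist":[0,0,0],"grip":-0.75},{"translation":[0,0,0],"twist":[0,0,0],"grip":-0.75},{"translation":[0,0,0],"twist":[0,0,0],"grip":-0.75},{"translation":[0,0,0],"twist":[0,0,0],"grip":-0.75},{"translation":[0,0,0],"twist":[0,0,0],"grip":-0.75}]' 15
python3 - <<'E'
from h import *
plan(tool(-.0985,.028,30,.014),1)
E
```

```text
t: 5.15
tool_pos: [0.5956, 0.0367, 0.0157]
orientation: [2.271, 1.604, -0.601]
force: [-0.2, -0.4, 0.1]
opening: 0.0122
1 rows trans [-0.4 -1.9 -0. ] twist [ 0.001 -0.006  0.001]
```

Run:
```python
from h import *
i,p,d=cam("top");j,p2,d2=cam("side")
m=np.hstack([cv2.resize(p[140:240,170:270],(400,400)),cv2.resize(p2[190:290,260:360],(400,400))])
cv2.imwrite("pics/t2.png",m[:,:,::-1])
for v in range(196-20,200,4): print(v,[tuple((pts(i,d)[v,u]*1000).round().astype(int).tolist()) for u in range(205,245,5)])
```

```text
176 [(620, 71, 0), (606, 54, 61), (608, 45, 56), (610, 38, 46), (621, 34, -1), (622, 24, -1), (621, 14, 4), (622, 5, 1)]
180 [(612, 71, 1), (613, 62, -2), (604, 47, 38), (604, 38, 41), (588, 21, 115), (589, 14, 108), (593, 7, 91), (588, -4, 117)]
184 [(589, 60, 73), (592, 53, 58), (599, 48, 30), (597, 38, 41), (582, 22, 108), (583, 13, 107), (583, 5, 109), (581, -4, 120)]
188 [(584, 61, 64), (586, 53, 55), (589, 46, 43), (588, 36, 48), (584, 26, 67), (580, 15, 88), (576, 5, 107), (574, -4, 118)]
192 [(589, 69, 0), (579, 53, 52), (590, 51, 0), (590, 41, 0), (590, 32, 1), (572, 14, 94), (567, 4, 119), (567, -5, 121)]
196 [(582, 69, 0), (582, 60, 0), (582, 50, 2), (582, 41, 2), (583, 32, 0), (583, 22, 2), (560, 3, 123), (561, -5, 120)]
```

View pics/t2.png

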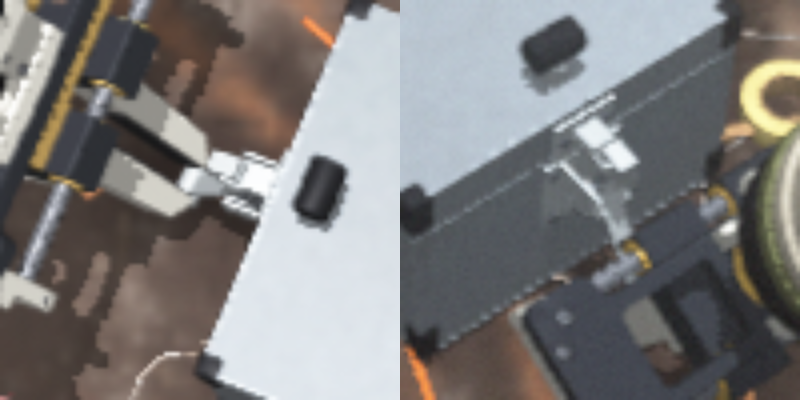

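The top crop shows the two fingers straddling the lever end at about (190,180), but the opening reads 12 mm, not 18. Closing fully will show whether anything is held.

```bash
python3 -m pendant '[{"translation":[0,0,0],"twist":[0,0,0],"grip":-1},{"translation":[0,0,0],"twist":[0,0,0],"grip":-1},{"translation":[0,0,0],"twist":[0,0,0],"grip":-1},{"translation":[0,0,0],"twist":[0,0,0],"grip":-1},{"translation":[0,0,0],"twist":[0,0,0],"grip":-1},{"translation":[0,0,0],"twist":[0,0,0],"grip":-1},{"translation":[0,0,0],"twist":[0,0,0],"grip":-1},{"translation":[0,0,0],"twist":[0,0,0],"grip":-1},{"translation":[0,0,0],"twist":[0,0,0],"grip":-1},{"translation":[0,0,0],"twist":[0,0,0],"grip":-1}]' 25
python3 - <<'E'
from h import *
plan(tool(-.0985,.028,30,.014),1)
E
```

```text
t: 6.25
tool_pos: [0.5957, 0.0371, 0.0155]
orientation: [2.271, 1.605, -0.6]
force: [-0.3, 1.2, 1.9]
opening: 0.0006
1 rows trans [-0.9 -1.9  0.1] twist [ 0.002 -0.007  0.001]
```

Run:
```python
from h import *
i,p,d=cam("top");j,p2,d2=cam("side")
m=np.hstack([cv2.resize(p[155:215,190:250],(400,400),interpolation=cv2.INTER_CUBIC),cv2.resize(p2[215:275,290:350],(400,400),interpolation=cv2.INTER_CUBIC)])
def px(i,X):
    M=np.linalg.inv(np.array(i["cam_to_world"]));c=M[:3,:3]@X+M[:3,3];f=210/np.tan(np.radians(i["vertical_fov"])/2)
    return i["cx"]-f*c[0]/c[2], i["cy"]+f*c[1]/c[2]
A=pose(robot.read_state());
print(A[:3,2],A[:3,1])
for nm,X in (("tcp",A[:3,3]),("grasp",A[:3,3]-.019*A[:3,2]),("bar",C-.0985*XC+.028*ZC),("knob",C-.03*XC+.138*ZC)):
    a,b=px(i,X),px(j,X);print(nm,np.round(a,1),np.round(b,1),"crop",((a[0]-190)*6.67,(a[1]-155)*6.67),((b[0]-290)*6.67+400,(b[1]-215)*6.67))
cv2.imwrite("pics/t3.png",m[:,:,::-1])
```

```text
[-0.16423934 -0.46611681 -0.8693449 ] [ 9.42633366e-01 -3.33828581e-01  9.03706906e-04]
tcp [221.6 187.5] [318.3 269.2] crop (np.float64(210.68949668287124), np.float64(216.45351907441164)) (np.float64(588.9523253610063), np.float64(361.19930069045046))
grasp [215.9 183.7] [322.4 267.7] crop (np.float64(172.61740950074864), np.float64(191.43528105752645)) (np.float64(615.8174733259252), np.float64(351.38120828229523))
bar [217.4 185.7] [321.8 267.1] crop (np.float64(182.57376928991695), np.float64(204.99412563031566)) (np.float64(612.3969144918462), np.float64(347.7529026585289))
knob [249.5 186.5] [298.3 201.3] crop (np.float64(396.96943529941046), np.float64(209.98132608361757)) (np.float64(455.5267465308268), np.float64(-91.61883214471689))
```

View pics/t3.png

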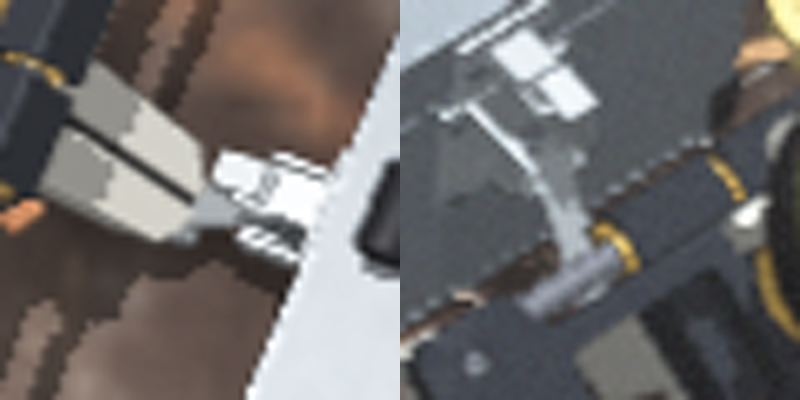

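Run:
```python
from h import *
A=pose(robot.read_state());print(A[:3,3])
Ti=np.linalg.inv(tool(0,0,0,0)); 
for n,us,vs in(("top",range(205,232,2),range(172,194,2)),("side",range(308,332,2),range(246,268,2))):
    i,p,d=cam(n);P=pts(i,d)
    print(n,"tool-frame mm (x,y,z)")
    Q=(P-A[:3,3])@A[:3,:3]*1000
    for v in vs: print(v,[tuple(Q[v,u].round().astype(int).tolist()) if abs(Q[v,u]).max()<90 else '-' for u in us])
```

```text
[0.59572721 0.03714593 0.01554874]
top tool-frame mm (x,y,z)
172 [(-10, 4, -69), (-8, 7, -63), (-9, 9, -58), (-9, 11, -54), (-8, 13, -48), (30, 25, 1), (26, 27, 2), (23, 28, 4), (22, 30, 7), (18, 31, 8), (15, 33, 10), (12, 34, 11), (9, 35, 14), (4, 36, 13)]
174 [(-10, 1, -67), (-9, 4, -62), (-7, 6, -55), (-10, 7, -53), (-11, 9, -49), (-11, 11, -44), (25, 23, 2), (20, 24, 2), (20, 26, 8), (16, 27, 8), (15, 29, 12), (11, 30, 12), (6, 31, 12), (3, 32, 14)]
176 [(-8, -1, -63), (-9, 1, -59), (-9, 3, -54), (-8, 5, -48), (-10, 6, -46), (-9, 9, -40), (-10, 10, -36), (20, 21, 4), (19, 23, 8), (13, 23, 6), (12, 25, 11), (10, 27, 13), (6, 28, 14), (3, 29, 17)]
178 [(-8, -4, -61), (-10, -3, -58), (-7, 0, -51), (-8, 2, -46), (-8, 4, -42), (-10, 5, -39), (-9, 8, -33), (-10, 9, -29), (17, 19, 9), (-59, 0, -78), (-62, 1, -76), (-61, 4, -71), (4, 24, 14), (-57, 9, -55)]
180 [(-10, -8, -61), (-10, -6, -57), (-8, -3, -50), (-8, -1, -44), (-9, 1, -41), (-8, 3, -34), (-9, 5, -31), (-9, 7, -26), (13, 15, 6), (-59, -3, -76), (-62, -2, -74), (-67, -1, -76), (-67, 1, -72), (-70, 2, -70)]
182 [(-8, -10, -57),
[... 1733 characters left out ...]
), (-31, -18, 35), (-29, -21, 35), (-31, 4, -34), (-29, 1, -33), '-', '-', '-', '-', '-', '-', '-']
254 [(-30, -12, 35), (-28, -15, 32), (-26, -19, 34), (-27, 3, -27), '-', '-', '-', '-', '-', '-', '-', '-']
256 [(-27, -9, 32), (-25, -11, 28), '-', '-', '-', '-', '-', '-', '-', '-', '-', '-']
258 [(-24, -7, 32), '-', '-', '-', '-', '-', (-16, -4, -24), '-', '-', '-', '-', '-']
260 ['-', '-', '-', '-', (-17, 4, -22), '-', '-', '-', '-', '-', '-', '-']
262 ['-', '-', '-', (-13, -10, 24), '-', '-', '-', '-', '-', '-', '-', '-']
264 ['-', '-', '-', '-', '-', '-', '-', (-9, 16, -64), '-', '-', '-', '-']
266 ['-', '-', '-', '-', '-', '-', (-8, 17, -56), (-7, 18, -65), (-6, 18, -71), '-', '-', '-']
```

The tool-frame depths show the shut finger tips ending about 22 mm short of the reported TCP. They closed just behind the bar, which is where I expected it (about (0,-2,-14) in tool mm). I'll open, advance about 20 mm more while watching the force, and close again.

```bash
python3 -m pendant '[{"translation":[0,-2,-10],"twist":[0,0,0],"grip":0},{"translation":[0,0,0],"twist":[0,0,0],"grip":0},{"translation":[0,0,0],"twist":[0,0,0],"grip":0},{"translation":[0,0,0],"twist":[0,0,0],"grip":0},{"translation":[0,0,0],"twist":[0,0,0],"grip":0},{"translation":[0,0,10],"twist":[0,0,0],"grip":0},{"translation":[0,0,5],"twist":[0,0,0],"grip":0},{"translation":[0,0,5],"twist":[0,0,0],"grip":0},{"translation":[0,0,0],"twist":[0,0,0],"grip":0},{"translation":[0,0,0],"twist":[0,0,0],"grip":0}]' 25
python3 - <<'E'
from h import *
i,p,d=cam("top");P=pts(i,d);A=pose(robot.read_state());Q=(P-A[:3,3])@A[:3,:3]*1000
m=(abs(Q[...,0]+9)<4)&(abs(Q[...,1])<60)&(Q[...,2]>-60)&(Q[...,2]<20)
for lo in range(-60,60,6):
    k=m&(Q[...,1]>lo)&(Q[...,1]<lo+6)
    if k.any():print(lo,k.sum(),Q[k][:,2].max().round())
E
```

```text
t: 7.45
tool_pos: [0.5905, 0.0314, 0.0046]
orientation: [2.271, 1.604, -0.604]
force: [0.4, 0.6, 1.3]
opening: 0.0465
-60 14 13.0
-54 13 12.0
-48 14 12.0
-42 42 13.0
-36 58 14.0
-30 59 13.0
-24 14 13.0
-18 16 12.0
-12 18 13.0
-6 23 13.0
0 4 -32.0
6 3 -28.0
18 17 -25.0
24 52 -22.0
30 53 13.0
36 21 13.0
42 15 13.0
48 17 14.0
54 15 13.0
```

```bash
python3 -m pendant '[{"translation":[0,0,4],"twist":[0,0,0],"grip":0},{"translation":[0,0,4],"twist":[0,0,0],"grip":0},{"translation":[0,0,0],"twist":[0,0,0],"grip":0},{"translation":[0,0,0],"twist":[0,0,0],"grip":-0.65},{"translation":[0,0,0],"twist":[0,0,0],"grip":-0.65},{"translation":[0,0,0],"twist":[0,0,0],"grip":-0.8},{"translation":[0,0,0],"twist":[0,0,0],"grip":-1},{"translation":[0,0,0],"twist":[0,0,0],"grip":-1},{"translation":[0,0,0],"twist":[0,0,0],"grip":-1},{"translation":[0,0,0],"twist":[0,0,0],"grip":-1}]' 25
python3 - <<'E'
from h import *
plan(tool(-.0985,.028,30,.035),1)
E
```

```text
t: 8.5
tool_pos: [0.5915, 0.0276, -0.0021]
orientation: [2.27, 1.604, -0.598]
force: [0.8, -0.1, 0.3]
opening: 0.0175
1 rows trans [-0.7 -1.1  0.6] twist [ 0.004 -0.007  0.   ]
```

Gripped: the opening is 17.5 mm against the 18 mm bar. Next is the arc.

Run:
```python
import numpy as np
f=np.radians(np.arange(30,141,5.5));b=np.array([65*np.sin(f),-65*np.cos(f)]).T
for k,e in enumerate(np.diff(b,axis=0)): print(k+1,(.866*e[0]-.5*e[1]).round(1),(-.5*e[0]-.866*e[1]).round(1))
```

```text
1 2.9 -5.5
2 2.3 -5.8
3 1.7 -6.0
4 1.2 -6.1
5 0.6 -6.2
6 -0.0 -6.2
7 -0.6 -6.2
8 -1.2 -6.1
9 -1.8 -6.0
10 -2.4 -5.8
11 -2.9 -5.5
12 -3.4 -5.2
13 -3.9 -4.9
14 -4.4 -4.5
15 -4.8 -4.0
16 -5.1 -3.6
17 -5.4 -3.0
18 -5.7 -2.5
19 -5.9 -2.0
20 -6.1 -1.4
```

```bash
cat > lev.py <<'E'
from h import *
A=pose(robot.read_state());s=robot.read_state()
b=A[:3,3]-.035*A[:3,2]-C;x=b@XC+.066;z=b[2]-.084
ph=np.arctan2(-x,-z);print("r",np.hypot(x,z).round(4),"theta",(ph-np.radians(30.1)).round(3),"y",(b@YC).round(4),"F",s["force"].round(1),"open",s["opening"].round(4),"q5,6",s["q"].round(2))
E
python3 lev.py
python3 -m pendant '[{"translation":[2.9,0,-5.5],"twist":[0,0,0],"grip":-1},{"translation":[2.3,0,-5.8],"twist":[0,0,0],"grip":-1},{"translation":[1.7,0,-6],"twist":[0,0,0],"grip":-1},{"translation":[1.2,0,-6.1],"twist":[0,0,0],"grip":-1},{"translation":[0.6,0,-6.2],"twist":[0,0,0],"grip":-1},{"translation":[0,0,-6.2],"twist":[0,0,0],"grip":-1},{"translation":[-0.6,0,-6.2],"twist":[0,0,0],"grip":-1},{"translation":[-1.2,0,-6.1],"twist":[0,0,0],"grip":-1},{"translation":[-1.8,0,-6],"twist":[0,0,0],"grip":-1},{"translation":[0,0,0],"twist":[0,0,0],"grip":-1}]' 25
python3 lev.py
```

```text
t: 9.5
tool_pos: [0.6025, 0.0581, 0.0469]
orientation: [2.269, 1.602, -0.6]
force: [-0.3, -3.3, -0.1]
opening: 0.0177Traceback (most recent call last):
  File "lev.py", line 4, in <module>
    ph=np.arctan2(-x,-z);print("r",np.hypot(x,z).round(4),"theta",(ph-np.radians(30.1)).round(3),"y",(b@YC).round(4),"F",s["force"].round(1),"open",s["opening"].round(4),"q5,6",s["q"].round(2))
                                                                                                                                                    ^^^^^^^^^^^^^^^^^^
AttributeError: 'float' object has no attribute 'round'
Traceback (most recent call last):
  File "lev.py", line 4, in <module>
    ph=np.arctan2(-x,-z);print("r",np.hypot(x,z).round(4),"theta",(ph-np.radians(30.1)).round(3),"y",(b@YC).round(4),"F",s["force"].round(1),"open",s["opening"].round(4),"q5,6",s["q"].round(2))
                                                                                                                                                    ^^^^^^^^^^^^^^^^^^
AttributeError: 'float' object has no attribute 'round'
```

```bash
sed -i 's/s\["opening"\].round(4)/s["opening"]/' lev.py
cat >> lev.py <<'E'
f=ph+np.radians(5.5)*np.arange(12);o=np.array([.065*np.sin(f),-.065*np.cos(f)]).T*1000
o[0]=[-x*1000,z*1000]
V=np.array([[ (A[:3,0]@-XC),A[2,0]],[A[:3,2]@-XC,A[2,2]]])
print((np.diff(o,axis=0)@V.T).round(1).tolist())
E
python3 lev.py
```

```text
r 0.0661 theta 0.943 y 0.001 F [-0.3 -3.3 -0.1] open 0.01770038199232896 q5,6 [ 0.28  0.58  1.31 -0.42  1.57  0.69]
[[-3.8, -5.1], [-3.3, -5.3], [-3.8, -4.9], [-4.3, -4.6], [-4.7, -4.1], [-5.1, -3.7], [-5.4, -3.2], [-5.7, -2.6], [-5.9, -2.1], [-6.1, -1.5], [-6.2, -0.9]]
```

```bash
python3 -m pendant '[{"translation":[-3.5,0,-5.2],"twist":[0,0,0],"grip":-1},{"translation":[-3.3,0,-5.3],"twist":[0,0,0],"grip":-1},{"translation":[-3.8,0,-4.9],"twist":[0,0,0],"grip":-1},{"translation":[-4.3,0,-4.6],"twist":[0,0,0],"grip":-1},{"translation":[-4.7,0,-4.1],"twist":[0,0,0],"grip":-1},{"translation":[-5.1,0,-3.7],"twist":[0,0,0],"grip":-1},{"translation":[-5.4,0,-3.2],"twist":[0,0,0],"grip":-1},{"translation":[-5.7,0,-2.6],"twist":[0,0,0],"grip":-1},{"translation":[-5.9,0,-2.1],"twist":[0,0,0],"grip":-1},{"translation":[0,0,0],"twist":[0,0,0],"grip":-1}]' 25
python3 lev.py
python3 - <<'E'
from h import *
i,p,d=cam("side");j,p2,d2=cam("top")
cv2.imwrite("pics/s4.png",np.hstack([cv2.resize(p[180:260,260:340],(400,400),interpolation=cv2.INTER_CUBIC),cv2.resize(p2[150:230,190:270],(400,400),interpolation=cv2.INTER_CUBIC)])[:,:,::-1])
E
```

```text
t: 10.5
tool_pos: [0.5963, 0.0412, 0.1019]
orientation: [2.27, 1.605, -0.594]
force: [2.8, -1.3, -2.5]
opening: 0.0175
r 0.0679 theta 1.84 y 0.0009 F [ 2.8 -1.3 -2.5] open 0.01748785184752336 q5,6 [ 0.26  0.49  1.33 -0.42  1.62  0.64]
[[-6.8, 1.4], [-6.2, -0.7], [-6.2, -0.1], [-6.2, 0.5], [-6.1, 1.1], [-6.0, 1.6], [-5.8, 2.2], [-5.6, 2.8], [-5.3, 3.3], [-5.0, 3.8], [-4.6, 4.2]]
```

View pics/s4.png

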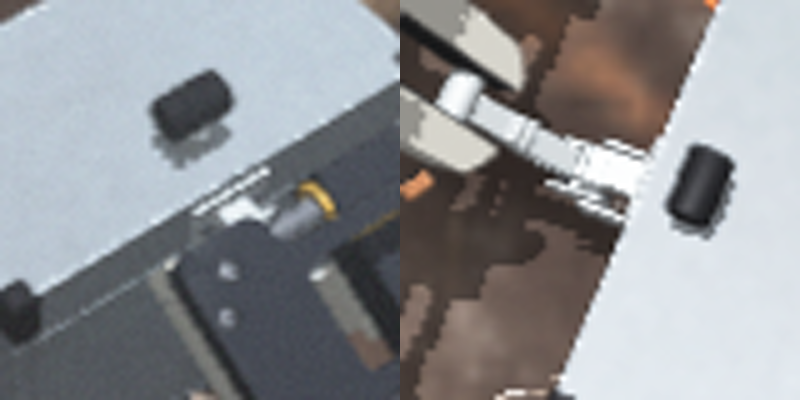

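The lever is up with the bar pinched between the fingers (top crop at about (460,95)). I'll nudge it towards its stop, release and back off along the tool axis.

```bash
python3 -m pendant '[{"translation":[-5,0,1],"twist":[0,0,0],"grip":-1},{"translation":[-1,0,0],"twist":[0,0,0],"grip":-1},{"translation":[0,0,0],"twist":[0,0,0],"grip":0.2},{"translation":[0,0,0],"twist":[0,0,0],"grip":0.2},{"translation":[0,0,0],"twist":[0,0,0],"grip":0.2},{"translation":[0,0,-10],"twist":[0,0,0],"grip":0.2},{"translation":[0,0,-20],"twist":[0,0,0],"grip":0.2},{"translation":[0,0,-25],"twist":[0,0,0],"grip":0.2},{"translation":[0,0,-25],"twist":[0,0,0],"grip":0.2},{"translation":[0,0,-25],"twist":[0,0,0],"grip":0.2}]' 25
python3 - <<'E'
from h import *
i,p,d=cam("side");j,p2,d2=cam("top")
cv2.imwrite("pics/s5.png",np.hstack([cv2.resize(p[180:260,260:340],(400,400),interpolation=cv2.INTER_CUBIC),cv2.resize(p2[150:230,190:270],(400,400),interpolation=cv2.INTER_CUBIC)])[:,:,::-1])
P=pts(j,d2);Q=(P-C)@np.array([XC,YC,ZC]).T*1000
m=(abs(Q[...,1])<8)&(Q[...,0]<-50)&(Q[...,0]>-125)&(Q[...,2]>60)
for u,v in [(k[1],k[0]) for k in np.argwhere(m)][::4]: print(tuple(Q[v,u].round().astype(int).tolist()),end=' ')
for y in(0,):
  T=tool(-.03,.138,10,-.05); plan(T,10)
E
```

```text
t: 11.6
tool_pos: [0.6079, 0.0869, 0.1954]
orientation: [2.271, 1.608, -0.61]
force: [0.7, -0.1, -0.4]
opening: 0.0557
(-118, 7, 130) (-117, 5, 134) (-111, 8, 133) (-113, 4, 137) (-108, 8, 130) (-113, 3, 134) (-107, 6, 131) (-114, 1, 133) (-108, 4, 132) (-112, -1, 136) (-108, 3, 130) (-114, -4, 137) (-108, 0, 134) (-104, 4, 123) (-112, -5, 137) (-108, -1, 131) (-103, 3, 122) (-117, -7, 133) (-111, -5, 134) (-107, -1, 126) (-102, 2, 119) (-111, -8, 136) (-107, -4, 127) (-103, 0, 121) (-97, 3, 118) (-107, -5, 125) (-101, -2, 123) (-97, 1, 116) (-91, 4, 116) (-102, -3, 118) (-96, 0, 115) (-90, 3, 114) (-99, -4, 121) (-93, -1, 118) (-89, 3, 108) (-98, -5, 117) (-92, -2, 115) (-88, 2, 105) (-101, -5, 106) (-93, -4, 115) (-88, 0, 106) (-83, 3, 104) (-79, 8, 90) (-92, -5, 114) (-87, -2, 108) (-82, 2, 101) (-78, 7, 88) (-97, -5, 96) (-89, -4, 106) (-83, -1, 102) (-78, 3, 97) (-70, 4, 103) (-63, 5, 111) (-86, -5, 107) (-81, -1, 100) (-74, 0, 107) (-67, 2, 108) (-61, 4, 110) (-88, -4, 92) (-81, -3, 99) (-73, -2, 109) (-67, 1, 107) (-60, 3, 110) (-54, 6, 107) (-82, -5, 99) (-74, -4, 107) (-69, -1, 103) (-61, 1, 108) (-55, 3, 111) (-82, -4, 87) (-72, -4, 105) (-66, -2, 106) (-59, -1, 111) (-51, 0, 119) (-80, -4, 85) (-70, -5, 105) (-63, -4, 109) (-57, -1, 108) (-82, -8, 87) (-74, -6, 93) (-66, -6, 106) (-59, -4, 109) (-52, -2, 114) (-70, -5, 88) (-60, -6, 109) (-54, -4, 109) (-68, -6, 87) (-56, -7, 111) (-66, -7, 85) 10 rows trans [-9.6  0.2  4.9] twist [0.    0.034 0.   ]
```

View pics/s5.png

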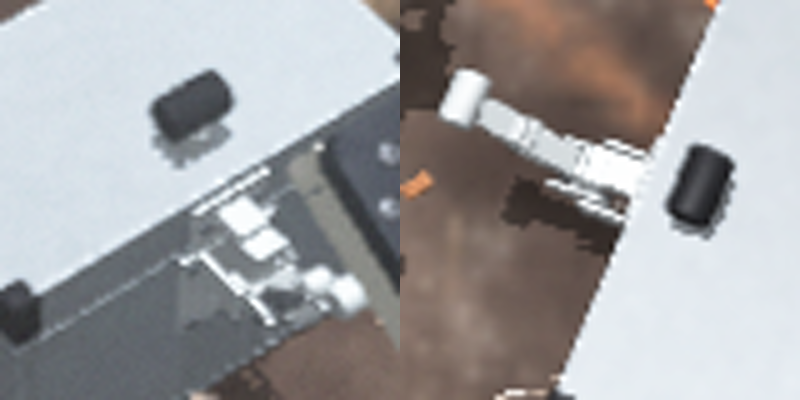

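Run:
```python
from h import *
import os
for n in("side","top"):
  i,p,d=cam(n)
  for lab,D,pp in(("init",np.load(n+".npz")["d"],np.load(n+".npz")["p"]),("now",d,p)):
    Q=(pts(i,D)-C)@np.array([XC,YC,ZC]).T*1000
    m=(abs(Q[...,1])<6)&(Q[...,0]<-51)&(Q[...,0]>-125)&(Q[...,2]>75)&(Q[...,2]<150)
    q=Q[m];H=np.zeros((15,15),int)
    a=((q[:,2]-75)//5).astype(int);b=((q[:,0]+125)//5).astype(int);np.add.at(H,(a,b),1)
    print(n,lab,"cols x -125.. step5");
    for r in range(14,-1,-1): print(75+5*r,' '.join(f"{c:2d}" if c else ' .' for c in H[r]))
```

```text
side init cols x -125.. step5
145  .  .  .  .  .  .  .  .  .  .  .  .  .  .  .
140  .  .  .  .  .  .  .  .  .  .  .  .  .  .  .
135  .  .  .  .  .  .  .  .  .  .  .  .  .  .  .
130  .  .  .  .  .  .  .  .  .  .  .  .  .  .  .
125  .  .  .  .  .  .  .  .  .  .  .  .  .  .  .
120  .  .  .  .  .  .  .  .  .  .  .  .  .  .  .
115  .  .  .  .  .  .  .  .  .  .  .  1  .  .  3
110  .  .  .  .  .  .  .  .  2 15 13 10  8 11 11
105  .  .  .  .  .  .  .  .  .  7  1  4 10  7  7
100  .  .  .  .  .  .  .  .  .  6  4  .  .  .  .
95  .  .  .  .  .  .  .  .  .  5  .  .  .  .  .
90  .  .  .  .  .  .  .  .  .  .  3  .  .  .  2
85  .  .  .  .  .  .  .  .  .  .  .  4  4  .  4
80  .  .  .  .  .  .  .  .  .  .  2  7  5  .  3
75  .  .  .  .  .  .  .  .  .  . 18  3  .  .  3
side now cols x -125.. step5
145  .  .  .  .  .  .  .  .  .  .  .  .  .  .  .
140  .  .  .  .  .  .  .  .  .  .  .  .  .  .  .
135  .  1  5  .  .  .  .  .  .  .  .  .  .  .  .
130  .  7  4  2  .  .  .  .  .  .  .  .  .  .  .
125  .  2  .  .  .  .  .  .  .  .  .  .  .  .  .
120  .  .  .  .  1  .  1  .  .  .  .  .  .  .  .
115  .  .  .  .  
[... 1235 characters left out ...]
.  .  .  .  .  .  .
140  .  .  .  .  .  .  .  .  .  .  .  .  .  .  .
135  .  4 14  3  .  .  .  .  .  .  .  .  .  .  .
130  .  9 11 11  .  .  .  .  .  .  .  .  .  .  .
125  .  .  . 10  .  .  .  .  .  .  .  .  .  .  .
120  .  .  .  6 14  3  1  .  .  .  .  .  .  .  .
115  .  .  .  .  7 12 11  .  .  .  .  .  .  .  2
110  .  .  .  .  1  4 11  2  .  .  4  .  5 14  5
105  .  .  .  .  .  .  2 14  2  . 14 12 14  5  6
100  .  .  .  .  1  1  .  5 12  4  3  7  .  .  .
95  .  .  .  .  .  4  .  1  5  8  .  .  .  .  .
90  .  .  .  .  .  .  2  2  1  2  1  2  .  .  .
85  .  .  .  .  .  .  .  1  4  1  .  2  .  .  .
80  .  .  .  .  .  .  .  .  .  .  .  .  .  .  .
75  .  .  .  .  .  .  .  .  .  .  .  .  .  .  .
```

The lever rests at about 1.8 rad. The hook tip, at x ≈ -78, z ≈ 112 at the start, is gone from the keeper and now lies out along the lever, so the latch is free. Next, the knob pre-grasp.

Run:
```python
from h import *
T=plan(tool(-.03,.138,0,-.037),9)
```

```text
9 rows trans [-11.6   0.3   5.7] twist [-0.     0.058  0.   ]
```

```bash
python3 -m pendant '[{"translation":[-12,0.3,6],"twist":[0,0.06,0],"grip":0},{"translation":[-12,0.3,6],"twist":[0,0.06,0],"grip":0},{"translation":[-12,0.3,6],"twist":[0,0.06,0],"grip":0},{"translation":[-12,0.3,6],"twist":[0,0.06,0],"grip":0},{"translation":[-12,0.3,6],"twist":[0,0.06,0],"grip":0},{"translation":[-12,0.3,6],"twist":[0,0.06,0],"grip":0},{"translation":[-12,0.3,6],"twist":[0,0.06,0],"grip":0},{"translation":[-12,0.3,6],"twist":[0,0.06,0],"grip":0},{"translation":[-11,0.3,5],"twist":[0,0.05,0],"grip":0},{"translation":[0,0,0],"twist":[0,0,0],"grip":0}]' 25
python3 - <<'E'
from h import *
plan(tool(-.03,.138,0,.033),1)
print(robot.read_state()["q"])
E
```

```text
t: 12.8
tool_pos: [0.558, -0.0311, 0.1524]
orientation: [-2.542, -1.787, 0.001]
force: [0.0, -0.1, -0.3]
opening: 0.0466
1 rows trans [13.8 12.1 47.3] twist [-0.029 -0.019 -0.003]
[-0.1648371   0.06943602  1.63820255  0.02438759  1.45893291  0.17736026]
```

```bash
python3 -m pendant '[{"translation":[7,6,0],"twist":[-0.015,-0.01,0],"grip":0},{"translation":[6,6,0],"twist":[-0.014,-0.009,0],"grip":0},{"translation":[0,0,0],"twist":[0,0,0],"grip":0},{"translation":[0,0,10],"twist":[0,0,0],"grip":0},{"translation":[0,0,10],"twist":[0,0,0],"grip":0},{"translation":[0,0,8],"twist":[0,0,0],"grip":0},{"translation":[0,0,6],"twist":[0,0,0],"grip":0},{"translation":[0,0,0],"twist":[0,0,0],"grip":0},{"translation":[0,0,0],"twist":[0,0,0],"grip":0},{"translation":[0,0,0],"twist":[0,0,0],"grip":0}]' 25
python3 - <<'E'
from h import *
plan(tool(-.03,.138,0,.033),1)
E
```

```text
t: 13.8
tool_pos: [0.5731, -0.019, 0.1115]
orientation: [2.567, 1.811, -0.01]
force: [0.2, -0.1, 0.2]
opening: 0.0466
1 rows trans [-1.8  0.7  6.5] twist [-0.003  0.005 -0.   ]
```

```bash
python3 -m pendant '[{"translation":[-2,0.5,3],"twist":[0,0,0],"grip":0},{"translation":[0,0,2],"twist":[0,0,0],"grip":0},{"translation":[0,0,0],"twist":[0,0,0],"grip":-0.3},{"translation":[0,0,0],"twist":[0,0,0],"grip":-0.5},{"translation":[0,0,0],"twist":[0,0,0],"grip":-1},{"translation":[0,0,0],"twist":[0,0,0],"grip":-1},{"translation":[0,0,0],"twist":[0,0,0],"grip":-1},{"translation":[0,0,0],"twist":[0,0,0],"grip":-1},{"translation":[0,0,0],"twist":[0,0,0],"grip":-1},{"translation":[0,0,0],"twist":[0,0,0],"grip":-1}]' 25
cat > lid.py <<'E'
from h import *
s=robot.read_state();A=pose(s);OFF=.032
k=A[:3,3]-OFF*A[:3,2]-C;x=k@XC-.05;z=k[2]-.095
th=np.arctan2(z,-x)-np.arctan2(.043,.08);r=np.hypot(x,z)
print("r",r,"lid",th,"y",k@YC,"F",s["force"].round(1),"open",s["opening"],"off err",plan(tool(-.03,.138,0,OFF),1)[0,0]*0)
f=th+np.arctan2(.043,.08)+np.radians(5.5)*np.arange(12);o=np.array([-.0908*np.cos(f),.0908*np.sin(f)]).T*1000
o[0]=[x*1000,z*1000]
V=np.array([[A[:3,0]@XC,A[2,0]],[A[:3,2]@XC,A[2,2]]])
print((np.diff(o,axis=0)@V.T).round(1).tolist())
E
python3 lid.py
```

```text
t: 14.8
tool_pos: [0.5734, -0.0217, 0.1075]
orientation: [2.567, 1.809, -0.008]
force: [-0.9, -0.6, -1.0]
opening: 0.0236
1 rows trans [ 0.6 -0.5  1.5] twist [-0.002  0.005 -0.001]
r 0.09117557882216763 lid 0.01666642755709047 y 0.0006031096351173429 F [-0.9 -0.6 -1. ] open 0.023601607205943162 off err 0.0
[[-5.0, -7.2], [-5.3, -6.9], [-6.0, -6.3], [-6.6, -5.7], [-7.1, -5.1], [-7.5, -4.4], [-7.9, -3.6], [-8.2, -2.9], [-8.5, -2.1], [-8.6, -1.3], [-8.7, -0.4]]
```

The knob is pinched: opening 23.6 mm against 24 mm. Raising the lid.

```bash
python3 -m pendant '[{"translation":[-4.6,0,-7.4],"twist":[0,0,0],"grip":-1},{"translation":[-5.3,0,-6.9],"twist":[0,0,0],"grip":-1},{"translation":[-6,0,-6.3],"twist":[0,0,0],"grip":-1},{"translation":[-6.6,0,-5.7],"twist":[0,0,0],"grip":-1},{"translation":[-7.1,0,-5.1],"twist":[0,0,0],"grip":-1},{"translation":[-7.5,0,-4.4],"twist":[0,0,0],"grip":-1},{"translation":[-7.9,0,-3.6],"twist":[0,0,0],"grip":-1},{"translation":[-8.2,0,-2.9],"twist":[0,0,0],"grip":-1},{"translation":[0,0,0],"twist":[0,0,0],"grip":-1},{"translation":[0,0,0],"twist":[0,0,0],"grip":-1}]' 30
python3 lid.py
```

```text
t: 15.8
tool_pos: [0.5539, -0.0755, 0.1519]
orientation: [-2.568, -1.809, 0.006]
force: [2.5, 1.6, -5.1]
opening: 0.0237
1 rows trans [57.9 -0.2 45.7] twist [-0.002  0.003 -0.002]
r 0.09161656444111874 lid 0.8320325864755107 y 0.00031167584876757275 F [ 2.5  1.6 -5.1] open 0.02373959644801089 off err 0.0
[[-8.7, -0.9], [-8.7, -0.9], [-8.7, -0.0], [-8.7, 0.8], [-8.6, 1.6], [-8.4, 2.5], [-8.1, 3.2], [-7.7, 4.0], [-7.3, 4.7], [-6.8, 5.4], [-6.3, 6.0]]
```

```bash
python3 -m pendant '[{"translation":[-8.7,0,-1],"twist":[0,0,0],"grip":-1},{"translation":[-8.7,0,-0.9],"twist":[0,0,0],"grip":-1},{"translation":[-8.7,0,0],"twist":[0,0,0],"grip":-1},{"translation":[-8.7,0,0.8],"twist":[0,0,0],"grip":-1},{"translation":[-8.6,0,1.6],"twist":[0,0,0],"grip":-1},{"translation":[-8.4,0,2.5],"twist":[0,0,0],"grip":-1},{"translation":[-8.1,0,3.2],"twist":[0,0,0],"grip":-1},{"translation":[-7.7,0,4],"twist":[0,0,0],"grip":-1},{"translation":[0,0,0],"twist":[0,0,0],"grip":-1},{"translation":[0,0,0],"twist":[0,0,0],"grip":-1}]' 30
python3 lid.py
```

```text
t: 16.8
tool_pos: [0.5291, -0.1442, 0.1427]
orientation: [2.569, 1.809, -0.005]
force: [-0.6, 1.0, 0.9]
opening: 0.0235
1 rows trans [ 1.309e+02 -1.000e-01  3.630e+01] twist [-0.002  0.003 -0.002]
r 0.09445776285281723 lid 1.644822826407227 y -1.020405623967792e-05 F [-0.6  1.   0.9] open 0.023513131775826753 off err 0.0
[[-5.1, 8.1], [-6.6, 5.7], [-6.0, 6.3], [-5.4, 6.9], [-4.7, 7.3], [-4.0, 7.8], [-3.2, 8.1], [-2.4, 8.4], [-1.6, 8.6], [-0.8, 8.7], [0.1, 8.7]]
```

One more step, then release, back off slightly away from the lid, and go straight up.

```bash
python3 -m pendant '[{"translation":[-5,0,7],"twist":[0,0,0],"grip":-1},{"translation":[0,0,0],"twist":[0,0,0],"grip":0},{"translation":[0,0,0],"twist":[0,0,0],"grip":0},{"translation":[0,0,0],"twist":[0,0,0],"grip":0},{"translation":[0,0,-8],"twist":[0,0,0],"grip":0},{"translation":[-3,0,-15],"twist":[0,0,0],"grip":0},{"translation":[-3,0,-25],"twist":[0,0,0],"grip":0},{"translation":[-3,0,-25],"twist":[0,0,0],"grip":0},{"translation":[0,0,-25],"twist":[0,0,0],"grip":0},{"translation":[0,0,0],"twist":[0,0,0],"grip":0}]' 30
python3 - <<'E'
from h import *
i,p,d=cam("side");j,p2,d2=cam("top")
cv2.imwrite("pics/s6.png",np.hstack([cv2.resize(p[120:300,180:360],(400,400),interpolation=cv2.INTER_CUBIC),cv2.resize(p2[120:300,180:360],(400,400),interpolation=cv2.INTER_CUBIC)])[:,:,::-1])
E
```

```text
t: 17.8
tool_pos: [0.5248, -0.1586, 0.2437]
orientation: [2.563, 1.808, -0.008]
force: [0.3, -0.1, -0.2]
opening: 0.0464
```

View pics/s6.png

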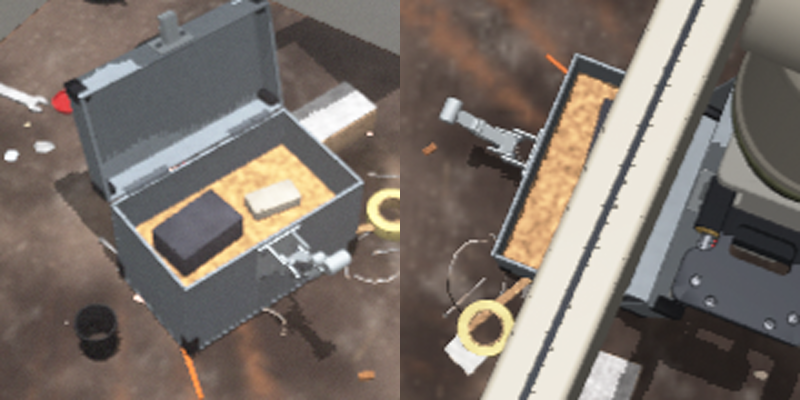

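The side crop shows the lid leaning back open, the lever up at (340,262), and the loupe, tape and block in place. I'll rise a little further, then check the lid angle and its stillness numerically.

```bash
python3 -m pendant '[{"translation":[0,0,-15],"twist":[0,0,0],"grip":0},{"translation":[0,0,-15],"twist":[0,0,0],"grip":0},{"translation":[0,0,-15],"twist":[0,0,0],"grip":0},{"translation":[0,0,-10],"twist":[0,0,0],"grip":0},{"translation":[0,0,0],"twist":[0,0,0],"grip":0},{"translation":[0,0,0],"twist":[0,0,0],"grip":0},{"translation":[0,0,0],"twist":[0,0,0],"grip":0},{"translation":[0,0,0],"twist":[0,0,0],"grip":0},{"translation":[0,0,0],"twist":[0,0,0],"grip":0},{"translation":[0,0,0],"twist":[0,0,0],"grip":0}]'
python3 - <<'E'
from h import *
for _ in range(2):
    i,p,d=cam("side");Q=(pts(i,d)-C)@np.array([XC,YC,ZC]).T*1000
    m=(d>0)&(abs(Q[...,1])<70)&(Q[...,0]>25)&(Q[...,0]<110)&(Q[...,2]>115)&(Q[...,2]<170)
    q=Q[m][:,[0,2]];q=q[abs(q[:,0]-np.median(q[:,0]))<20]
    c=np.polyfit(q[:,1],q[:,0],1);print("lid angle",np.pi/2+np.arctan(c[0]),len(q))
    g=(abs(Q[...,1])<12)&(Q[...,0]<-100)&(Q[...,0]>-130)&(Q[...,2]>60);print("bar",Q[g].mean(0))
    hsv=cv2.cvtColor(p,cv2.COLOR_RGB2HSV)
P=pts(i,d);yel=(abs(P[...,0]-.45)<.08)&(abs(P[...,1]-.03)<.08)&(hsv[...,0]>18)&(hsv[...,0]<35)&(hsv[...,1]>80)&(hsv[...,2]>150)&(P[...,2]<.03)
print("tape",P[yel].mean(0)); print(robot.read_state()["force"])
E
```

```text
t: 18.9
tool_pos: [0.522, -0.1569, 0.2954]
orientation: [-2.562, -1.809, 0.018]
force: [0.4, 0.4, 0.7]
opening: 0.0466
lid angle 1.7971553382726242 1966
bar [-112.82592052    3.43581146  131.20155424]
lid angle 1.8002531716862782 1977
bar [-112.54358966    3.5246962   130.72772801]
tape [0.45442867 0.03371239 0.01200848]
[-0.75576745  0.09575895 -0.63162518]
```

```bash
python3 -c "
from plant import robot
print(robot.close_job())"
```

```text
the job is handed in; nothing more can be done
None
```

The case is open: I lifted the latch lever past centre, the hook came off the keeper, and I raised the lid by its knob until it leaned back on its stop. The job was handed in at about 19 s of the 46 s allowed; it reports no verdict.

**Last checks:**
- **Lid:** it measured 1.80 rad in two readings in a row, so it is at rest on its stop.
- **Lever:** it is still up at about 1.8 rad.
- **Bystanders:** the tape roll is within 2 mm of where it started. I checked the loupe and the wooden block only by eye in the last picture, and both looked unmoved.
- **Robot:** the gripper is clear of everything, with the force reading about zero.

**What failed or disagreed:**
- **First pinch:** my first try at the lever bar missed, and the fingers closed just behind it. The depth pictures put the finger tips about 22 mm short of the reported TCP. I reached that much deeper for both grasps, which then read 17.5 mm on the 18 mm bar and 23.6 mm on the 24 mm knob.
- **Hook release:** I judged this from depth readings before and after lifting the lever, not from a clear picture. The lid then rose with no more than about 6 N on the wrist.

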